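# Set up the photo light over a finished candle

## Task

Get the finished candle ready for its product photo: first pull the small lamp's telescoping column straight up until its orange lock button clicks out, so that it stays up when let go. Then set the cream candle jar down gently, upright and wholly on the round white pad, and swing the raised lamp so that it is centred over the candle. Leave the other things on the bench where they are, and never knock the candle over.

Things in the scene. Friction and masses are not known exactly. Their poses are not given: they have to be found in the camera images.
- stand: Photo-light stand, fixed to the bench. Origin on the column's axis at bench level; z up. Light wooden base plate 12 mm thick, 100 mm wide (x), reaching from y = -50 to y = +205 mm in this frame. A square steel outer tube 32 x 32 mm stands at the origin, its top 115 mm above the bench; a window for the lock button, 16 mm wide and 16 mm high, is in its +x face, 96 mm above the bench. The round white pad sits on the base plate at y = +150 mm.
- pad (a point): Centre of the top face of the round white pad on the base plate: 90 mm diameter, top 30 mm above the bench. The candle is to stand here. Turns with the stand.
- column (a joint): Telescoping inner column, m: 0 = fully down (as at the start), 0.076 = fully up, at its end stop. It slides straight up and carries the lamp arm. It weighs with the arm about 5 N and rubs lightly (about 8 to 12 N lifts it at a moderate speed), and sinks back down by itself when let go unless the lock button has clicked out. The button clicks out at about 0.073 or higher; then the column rests on it at about 0.073.
- lock (a joint): Orange spring lock button, 10 mm wide, carried by the column, m: 0 = pressed in, hidden inside the outer tube; 0.008 = clicked out through the window in the outer tube's +x face, standing 4 mm proud of it. It springs out by itself when it meets the window.
- lamp (a joint): Swing of the lamp arm about the column's vertical axis, rad: 0 = the arm points along the stand's +y, so that the lamp is exactly over the pad; positive is anticlockwise seen from above. It can go from -0.4 to 1.6, starts swung away from the pad at 0.95 to 1.4, and stays where it is left (it takes about 1 N at the lamp to move it).
- column_knob (a point): Point to grip on the round blue knob on top of the column, for pulling it up: knob 26 mm diameter, 50 mm tall, upright on the column's axis; this point is 27 mm above its foot and 23 mm below its top. 177 mm above the bench while the column is down. It does not turn with the lamp arm.
- lamp_knob (a point): Point to grip on the round yellow knob on top of the lamp, for swinging it: knob 24 mm diameter, 50 mm tall, upright, 150 mm from the column's axis; this point is 27 mm above its foot and 23 mm below its top. 173 mm above the bench while the column is down, about 246 mm when locked up.
- lamp_face (a point): Centre of the underside of the round white lamp (80 mm diameter, 32 mm thick) at the end of the arm, 150 mm from the column's axis, straight below the yellow knob. 114 mm above the bench while the column is down, about 187 mm when locked up.
- candle: The finished candle: a cream round jar with a flat brown wooden lid, 56 mm diameter, 100 mm tall with the lid, about 0.32 kg, standing loose on the bench. Origin at the centre of its underside, z up.
- tin: Bystander: low black round tin with a black lid, 64 mm diameter, 59 mm tall. Origin under its centre.
- amber: Bystander: amber glass jar with a brass cap, 60 mm diameter, 85 mm tall. Origin under its centre.
- labels: Bystander: roll of white labels lying flat, 90 mm diameter, 45 mm high. Origin under its centre.
- tape: Bystander: yellow roll of tape lying flat, 68 mm diameter, 30 mm high. Origin under its centre.
- carton: Bystander: brown folded carton, 75 x 75 mm, 60 mm high. Origin under its centre.
- woodlid: Bystander: round wooden lid lying flat, 72 mm diameter, 17 mm high. Origin under its centre.
- spool: Bystander: black spool lying flat, 80 mm diameter, 50 mm high. Origin under its centre.

How it is judged:
By the outcome, as a careful person would: the job done as asked, in the order asked, and still so for the second after the job is handed in, with the robot touching nothing.
It also fails if it takes over 70 s, if anything falls off the work surface, if the arm or the gripper's body presses on something with over 40 N, if the wrist force passes 120 N, or if a joint passes its speed limit or range.

## Robot

A 6-joint arm with a two-finger parallel gripper is mounted at the origin on the work surface. World frame = base frame: x ahead of the robot, y to its left, z up, the work surface at z = 0. Lengths are in m, angles in rad, forces in N, time in s.
With the tool pointing down it reaches from about 0.35 to 0.875 m from the base axis. Payload 4.2 kg.
Tool frame: the origin (TCP) lies between the finger pads; the fingertips stand 22 mm ahead of it and the grasp point (between the pads) lies 3 mm ahead of it (env.tip_reach is the distance from the TCP to the fingertips, in m); z points along the fingers, y is the line along which they close (so a half turn about z gives the same grasp; the last joint's range is limited). The gripper opens to 85 mm and grips with 20 to 120 N. Pads are 22 mm wide; open, the fingers measure 114 mm over their backs; the gripper's body (76 mm by 85 mm) begins 54 mm behind the grasp point. The pads swing forward as they close: fully open they stand 13 mm farther back than shut.
Start: joints at [1.471, 0.385, 0.008, 0, -1.194, -0.259], TCP at [0.219, 0.585, 0.253] pointing down, gripper open.
Joint ranges: [-3.14, 3.14], [-1.21, 2.06], [-1.07, 1.41], [-3.16, 2.05], [-2.99, -0.16], [-3.1, 3.1]. Speed limits (rad/s): [2.79, 2.79, 3.14, 3.14, 3.14, 3.14].

## Interface

Orientations are given as a rotation vector (axis times angle).
In Python, from workcell import env gives the robot as it stands.
- The arm moves only by the shell command python3 -m pendant 'ROWS'. ROWS is JSON, a list of rows, each a list of 5 numbers: the opening, from -1 (shut) to 1 (fully open), then the shift along the tool's x, y, z in cm, then the turn about the tool's z in degrees. A call has 1 to 8 rows; each row is the pose to reach, as a shift and turn from the pose commanded when the call began, along the tool's axes at that moment; what a row does not reach only later rows make up. A row lasts 1/12 s, in which the tool goes at most 41.7 mm and 7.16 degrees, less where a joint would pass 70% of its speed; a pose out of reach is approached as far as the arm can. A call with a gripper value outside its range is refused whole. The fingers move at their own pace and stop on an object; the grip force is fixed at half the most. Time passes only in rows, so rows that repeat a pose let the fingers close. It gives the time, the measured TCP pose, the force, the opening and the grip force at its end, in the units of the state.
- env.observe(): the state, without advancing time (a new reading comes with each control period).
- env.read_camera(name): name is "side" or "top"; returns a dict with "color" (420x560x3 uint8, red, green, blue), "z_map" (420x560 float32, m along the optical axis (not along the pixel's ray), 0 where there is no reading), "K" (3x3 intrinsics, pixels), "pose" (4x4, takes a point from camera to world coordinates). Camera axes: x right, y down, z forward; pixel columns grow to the right and rows downward; lengths in m; the calibration is good to about 2 mm. A picture is of the moment at which its call begins.
- env.sign_off(): hands the job in; it is judged then, once.
The state is a dict: "time_s": time; "joint_pos": joint angles; "qd": joint speeds; "joint_efforts": joint torques, N m; "ee_pos": TCP position; "tool_rot": TCP orientation; "ft_force": force on the tool from outside, world axes, zero at the start; "ft_torque": the same for the moment, N m; "finger_gap": opening from 0.0 (shut) to 1.0 (fully open); "grip_force": force on a finger pad.
Only numpy, scipy, OpenCV 4.12 (cv2) and the standard library are available. Lean on these libraries where they do the work, as an engineer would, in place of code of your own. Each camera call takes 0.05 s, during which the arm holds its last target. There are 200 camera calls.

## Working session

There is one attempt and no reset: what is moved stays moved. The work goes in short steps, Python scripts to look and compute and a shell command to move; the robot and the scene stay as the last step left them, time stands still between calls to the robot, and variables do not carry over. Pictures are saved under pics/ and viewed, at most 10 in all, crops included, and the job is handed in when it is done.

```bash
mkdir -p pics; ls
cat > h.py <<'E'
import numpy as np, cv2
from workcell import env
from scipy.spatial.transform import Rotation as R
def snap(n,f=None):
    c=env.read_camera(n)
    if f: cv2.imwrite('pics/'+f,c['color'][:,:,::-1])
    z=c['z_map'];K=c['K'];v,u=np.indices(z.shape)
    p=np.stack([(u-K[0,2])/K[0,0]*z,(v-K[1,2])/K[1,1]*z,z],-1)@c['pose'][:3,:3].T+c['pose'][:3,3]
    p[z==0]=np.nan
    return c['color'],p
def rel(t):
    s=env.observe();M=R.from_rotvec(s['tool_rot']).as_matrix()
    return np.round(M.T@(np.array(t)-s['ee_pos'])*100,2)
E
python3 - <<'E'
from h import *
a,p=snap('top','t1.png');b,q=snap('side','s1.png')
np.savez('m.npz',a=a,p=p,b=b,q=q)
s=env.observe();print(s['ee_pos'],R.from_rotvec(s['tool_rot']).as_matrix().round(3),s['ft_force'])
cv2.imwrite('pics/both.png',cv2.resize(np.hstack([a,b])[:,:,::-1],(800,300)))
E
```

```text
pics
[0.21927822 0.58477769 0.25234946] [[ 0.936 -0.351 -0.001]
 [-0.351 -0.936 -0.002]
 [ 0.     0.002 -1.   ]] [0.02808643 0.26746729 0.7423213 ]
```

View pics/t1.png

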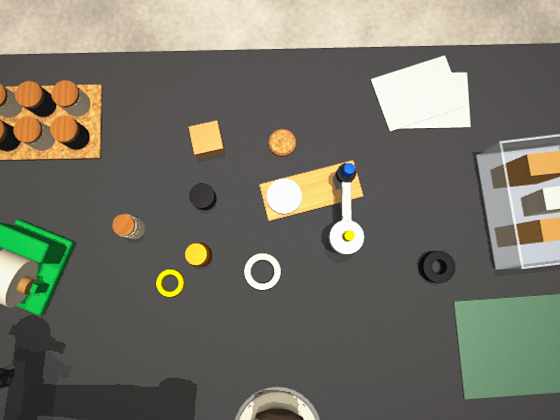

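View pics/s1.png

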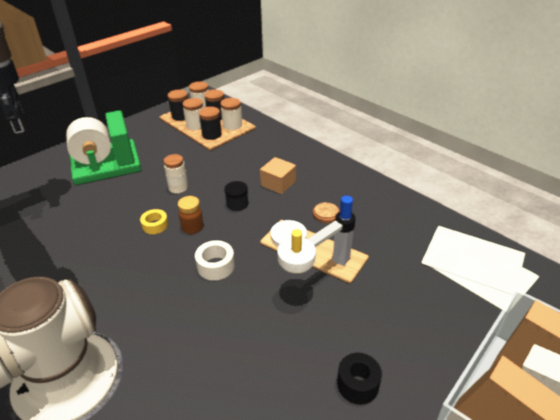

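The top view shows the blue knob at (348,170), yellow knob (349,236), pad (284,196), and candle lid (124,225), with the tin, amber jar and tape near the candle. The side view agrees: candle (175,172), blue knob (346,207), yellow knob (296,240).

```bash
cat > loc.py <<'E'
from h import *
def hs(a): return cv2.cvtColor(a,cv2.COLOR_RGB2HSV).astype(int)
def blob(a,p,h0,h1,zlo,zhi,box,smin=120):
    H=hs(a);m=(H[...,0]>=h0)&(H[...,0]<=h1)&(H[...,1]>smin)&(p[...,2]>zlo)&(p[...,2]<zhi)
    k=np.zeros_like(m);k[box[1]:box[3],box[0]:box[2]]=1;m&=k
    q=p[m]
    if len(q)<4: return None,len(q)
    c,r=cv2.minEnclosingCircle(q[:,:2].astype(np.float32))
    return np.round([*c,r,np.median(q[:,2]),q[:,2].max()],4),len(q)
E
python3 - <<'E'
from loc import *
d=np.load('m.npz');a,p,b,q=d['a'],d['p'],d['b'],d['q']
print('blue',blob(a,p,100,130,.19,.22,(335,150,365,185)))
print('yel',blob(a,p,20,35,.185,.21,(335,225,365,250)))
print('candle',blob(a,p,0,25,.085,.115,(100,200,150,250),60))
z=p[...,2]
def circ(p,box,lo,hi,n):
    s=p[box[1]:box[3],box[0]:box[2]].reshape(-1,3);s=s[(s[:,2]>lo)&(s[:,2]<hi)]
    c,r=cv2.minEnclosingCircle(s[:,:2].astype(np.float32));print(n,np.round([*c,r,*s.mean(0)],4),len(s))
circ(p,(255,170,310,225),.024,.036,'pad')
circ(p,(325,215,370,260),.135,.155,'lamp')
circ(p,(100,200,150,250),.085,.115,'candle')
circ(p,(180,175,222,215),.05,.07,'tin');circ(p,(180,235,215,270),.07,.1,'amber')
circ(p,(260,125,305,160),.01,.03,'woodlid')
circ(p,(180,115,230,160),.05,.07,'carton');circ(p,(235,245,290,300),.035,.055,'labels');circ(p,(150,262,190,300),.02,.04,'tape')
circ(q,(160,150,190,195),.09,.115,'candle side')
circ(q,(335,190,360,222),.19,.22,'blue side');circ(q,(285,225,306,245),.185,.21,'yel side');
E
```

```text
blue (array([ 0.6188, -0.1734,  0.013 ,  0.1982,  0.2046]), 105)
yel (array([ 0.469 , -0.1685,  0.0117,  0.195 ,  0.2009]), 86)
candle (array([0.512 , 0.3602, 0.0273, 0.099 , 0.1067]), 407)
pad [ 0.5841 -0.0276  0.0453  0.5835 -0.0272  0.0293] 928
lamp [ 0.4753 -0.1689  0.0458  0.4712 -0.1679  0.1449] 873
candle [0.5119 0.3601 0.0275 0.5113 0.3587 0.0982] 418
tin [0.5858 0.178  0.0322 0.5852 0.1781 0.0581] 505
amber [0.4391 0.1886 0.0268 0.4388 0.188  0.084 ] 386
woodlid [ 0.7283 -0.0256  0.036   0.7275 -0.0253  0.0155] 508
carton [0.7327 0.168  0.0516 0.7326 0.1673 0.059 ] 878
labels [0.3946 0.0306 0.0448 0.3942 0.0308 0.0442] 575
tape [0.3705 0.2632 0.0344 0.3707 0.263  0.0289] 358
candle side [0.5129 0.3558 0.0289 0.5094 0.3532 0.1003] 213
blue side [ 0.6189 -0.1776  0.014   0.6165 -0.1788  0.1989] 110
yel side [ 0.4686 -0.1716  0.0122  0.4669 -0.1744  0.1947] 111
```

```bash
python3 -c "
from h import *
print(rel([.6185,-.1745,.255]))"
```

```text
[64.05 57.07 -0.15]
```

```bash
python3 -m pendant '[[1,2,1.8,0,0],[1,5,4.5,0,0],[1,8,7.1,0,0],[1,11,9.8,0,0],[1,14,12.5,0,0],[1,17,15.1,0,0],[1,20,17.8,0,0],[1,23,20.5,0,0]]' && python3 -m pendant '[[1,3,2.7,0,0],[1,6,5.3,0,0],[1,9,8,0,0],[1,12,10.7,0,0],[1,15,13.4,0,0],[1,18,16,0,0],[1,21,18.7,0,0],[1,24,21.4,0,0]]' && python3 -m pendant '[[1,3,2.7,0,0],[1,6,5.3,0,0],[1,9,8,0,0],[1,12,10.7,0,0],[1,14,12.5,0,0],[1,15,13.4,0,0],[1,15,13.4,0,0]]'; python3 -c "
from loc import *
s=env.observe();print(s['ee_pos'],s['joint_pos'],s['time_s'])
b,q=snap('side');print(blob(b,q,100,130,.19,.22,(335,190,360,222)))
print(rel([.6185,-.1745,.180]))"
```

```text
time_s: 0.77
ee_pos: [0.3631, 0.3105, 0.2531]
tool_rot: [3.091, -0.56, -0.0]
ft_force: [2.7, 0.3, 0.3]
finger_gap: 1.002
grip_force: 0.0
time_s: 1.43
ee_pos: [0.5127, 0.0259, 0.2531]
tool_rot: [3.091, -0.561, -0.001]
ft_force: [0.8, 0.6, 0.7]
finger_gap: 1.0
grip_force: 0.0
time_s: 2.02
ee_pos: [0.6063, -0.1527, 0.2518]
tool_rot: [3.09, -0.566, -0.003]
ft_force: [0.4, 0.3, -0.3]
finger_gap: 1.002
grip_force: 0.0
[ 0.60625342 -0.15272566  0.25184402] [ 1.17315389e-02  3.86863932e-01  7.45078067e-03  1.06414442e-04
 -1.19326058e+00  1.19660001e+00] 2.0167
(array([ 0.6191, -0.1788,  0.0138,  0.2001,  0.2047]), 106)
[2.04 1.72 7.21]
```

```bash
python3 -m pendant '[[1,1,0.9,0,0],[1,2.1,1.8,0,0],[1,2.1,1.8,2,0],[1,2.1,1.8,4,0],[1,2.1,1.8,6,0],[1,2.1,1.8,7.2,0],[1,2.1,1.8,7.2,0]]' && python3 -m pendant '[[0.2,0,0,0,0],[-0.1,0,0,0,0],[-0.3,0,0,0,0],[-0.5,0,0,0,0],[-1,0,0,0,0],[-1,0,0,0,0],[-1,0,0,0,0]]'
```

```text
time_s: 2.65
ee_pos: [0.6172, -0.1731, 0.1782]
tool_rot: [-3.091, 0.559, 0.01]
ft_force: [0.7, 0.2, -0.3]
finger_gap: 0.993
grip_force: 0.0
time_s: 3.23
ee_pos: [0.6195, -0.1744, 0.1825]
tool_rot: [-3.091, 0.56, -0.003]
ft_force: [-1.5, 2.4, 4.3]
finger_gap: 0.292
grip_force: 58.6
```

Run:
```python
from h import *
a,p=snap('top');b,q=snap('side')
im=np.hstack([cv2.resize(a[120:270,240:400],(400,375)),cv2.resize(b[150:300,240:400],(400,375))])
cv2.imwrite('pics/g1.png',im[:,:,::-1])
```

```text
(no output)
```

View pics/g1.png

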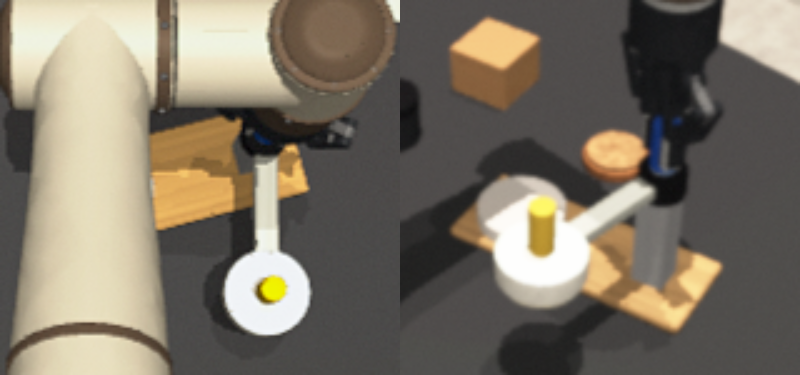

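The fingers hold the blue knob (side crop: fingers on either side of it, lamp still down). Lifting.

```bash
python3 -m pendant '[[-1,0,0,-0.5,0],[-1,0,0,-1.5,0],[-1,0,0,-2.5,0],[-1,0,0,-3.5,0],[-1,0,0,-4.5,0],[-1,0,0,-5.3,0],[-1,0,0,-6,0],[-1,0,0,-6.3,0]]' && python3 -m pendant '[[-1,0,0,-0.4,0],[-1,0,0,-0.7,0],[-1,0,0,-0.9,0],[-1,0,0,-1.1,0],[-1,0,0,-1.2,0],[-1,0,0,-1.2,0],[-1,0,0,-1.2,0]]'
```

```text
time_s: 4.0
ee_pos: [0.6194, -0.1744, 0.243]
tool_rot: [-3.09, 0.561, 0.001]
ft_force: [5.9, -0.8, -8.1]
finger_gap: 0.292
grip_force: 59.4
time_s: 4.58
ee_pos: [0.6194, -0.1744, 0.2566]
tool_rot: [-3.091, 0.56, -0.002]
ft_force: [5.2, 0.2, -5.8]
finger_gap: 0.287
grip_force: 59.7
```

```bash
cat > look.py <<'E'
import sys
from loc import *
b,q=snap('side');f=sys.argv[1]
cv2.imwrite('pics/'+f,cv2.resize(b[130:300,240:400],(560,595))[:,:,::-1])
m=(q[...,2]>.23)&(q[...,2]<.3)
print('yel',blob(b,q,20,35,.25,.29,(230,120,420,300)), blob(b,q,20,35,.15,.29,(230,120,420,300)))
print('orange',blob(b,q,5,18,.08,.125,(320,180,380,290),150))
s=env.observe();print(s['ee_pos'],s['ft_force'],s['time_s'],s['finger_gap'])
E
python3 look.py l1.png
```

```text
yel (array([ 0.4698, -0.1715,  0.0133,  0.2683,  0.2736]), 163) (array([ 0.4699, -0.1717,  0.0134,  0.2586,  0.2736]), 255)
orange (None, 0)
[ 0.61943499 -0.17439221  0.25665941] [ 4.98373577  1.11638946 -5.35113578] 4.6333 0.28966190419808086
```

View pics/l1.png

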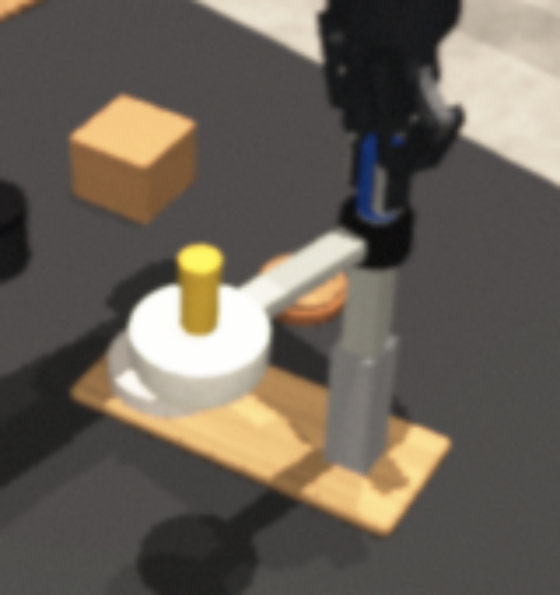

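Lamp is up about 74 mm (yellow knob at crop (200,290)); the lock window faces away, so I'll go to the end stop and test by feel.

```bash
python3 -m pendant '[[-1,0,0,-0.1,0],[-1,0,0,-0.1,0],[-1,0,0,-0.2,0],[-1,0,0,-0.2,0],[-1,0,0,-0.2,0]]' && python3 -m pendant '[[-1,0,0,0.1,0],[-1,0,0,0.2,0],[-1,0,0,0.3,0],[-1,0,0,0.4,0],[-1,0,0,0.5,0],[-1,0,0,0.5,0]]'
```

```text
time_s: 5.05
ee_pos: [0.6195, -0.1744, 0.2586]
tool_rot: [-3.091, 0.56, -0.002]
ft_force: [5.6, 1.0, -6.3]
finger_gap: 0.289
grip_force: 59.7
time_s: 5.55
ee_pos: [0.6195, -0.1744, 0.2553]
tool_rot: [3.091, -0.56, 0.004]
ft_force: [1.9, 3.8, 5.7]
finger_gap: 0.289
grip_force: 60.7
```

Column rests on the lock (pushes back +5.7 N at 0.0728). Releasing.

```bash
python3 -m pendant '[[-0.5,0,0,-0.1,0],[-0.1,0,0,-0.3,0],[0.4,0,0,-0.3,0],[1,0,0,-0.3,0],[1,0,0,-0.3,0],[1,0,0,-0.3,0]]' && python3 -m pendant '[[1,0,0,-1.5,0],[1,0,0,-3.5,0],[1,0,0,-5.5,0],[1,0,0,-6.5,0],[1,0,0,-6.5,0]]'
python3 - <<'E'
from loc import *
b,q=snap('side')
print('yel',blob(b,q,20,35,.15,.29,(230,120,420,300)))
print('blue',blob(b,q,100,130,.15,.29,(230,120,420,300)))
print(rel([.512,.3585,.300]))
E
```

```text
time_s: 6.05
ee_pos: [0.6185, -0.1749, 0.2558]
tool_rot: [3.091, -0.561, -0.003]
ft_force: [0.1, 0.1, -0.1]
finger_gap: 0.974
grip_force: 0.0
time_s: 6.47
ee_pos: [0.6199, -0.1749, 0.3242]
tool_rot: [3.091, -0.561, 0.008]
ft_force: [0.5, -0.1, 0.5]
finger_gap: 0.997
grip_force: 0.0
yel (array([ 0.4687, -0.1729,  0.0121,  0.2573,  0.2729]), 257)
blue (array([ 0.6222, -0.1762,  0.0179,  0.2566,  0.2761]), 289)
[-28.77 -46.14   2.2 ]
```

```bash
python3 -m pendant '[[1,-1,-1.6,0,0],[1,-2.9,-4.6,0,0],[1,-4.9,-7.8,0,0],[1,-6.9,-11,0.2,0],[1,-8.9,-14.2,0.6,0],[1,-10.9,-17.4,1,0],[1,-12.9,-20.6,1.5,0],[1,-14.9,-23.8,2,0]]' && python3 -m pendant '[[1,-2,-3.2,0,0],[1,-4,-6.4,0,0],[1,-6,-9.6,0,0],[1,-8,-12.8,0,0],[1,-10,-16,1,0],[1,-12,-19.5,2,0],[1,-13.3,-21.5,3,0],[1,-13.9,-22.3,4,0]]'
python3 - <<'E'
from loc import *
b,q=snap('side');a,p=snap('top')
s=q[150:195,160:190].reshape(-1,3);s=s[s[:,2]>.09];s=s[s[:,2]<.115];print(cv2.minEnclosingCircle(s[:,:2].astype(np.float32)),len(s),s.mean(0))
print(env.observe()['ee_pos'],rel([.512,.3585,.068]))
E
```

```text
time_s: 7.18
ee_pos: [0.5616, 0.1021, 0.2994]
tool_rot: [3.09, -0.561, -0.004]
ft_force: [0.1, 0.1, 0.5]
finger_gap: 1.003
grip_force: 0.0
time_s: 7.85
ee_pos: [0.5097, 0.361, 0.2583]
tool_rot: [3.09, -0.555, -0.004]
ft_force: [0.6, -0.3, -0.0]
finger_gap: 1.004
grip_force: 0.0
((0.5143860578536987, 0.3551936447620392), 0.030157625675201416) 216 [0.50930828 0.35324783 0.10014898]
[0.50940964 0.35856068 0.25713704] [ 0.31 -0.21 18.91]
```

```bash
python3 -m pendant '[[1,0.3,-0.1,2,0],[1,0.3,-0.1,5,0],[1,0.3,-0.1,8.5,0],[1,0.3,-0.1,12,0],[1,0.3,-0.1,15,0],[1,0.3,-0.1,17.5,0],[1,0.3,-0.1,18.8,0],[1,0.3,-0.1,18.8,0]]' && python3 -m pendant '[[0.8,0,0,0,0],[0.6,0,0,0,0],[0.5,0,0,0,0],[0.4,0,0,0,0],[0.3,0,0,0,0],[0,0,0,0,0],[-0.5,0,0,0,0],[-0.5,0,0,0,0]]'
```

```text
time_s: 8.62
ee_pos: [0.5132, 0.3545, 0.0696]
tool_rot: [3.084, -0.564, -0.007]
ft_force: [-0.1, -0.0, 0.5]
finger_gap: 1.001
grip_force: 0.0
time_s: 9.28
ee_pos: [0.5152, 0.3588, 0.0752]
tool_rot: [-3.09, 0.559, -0.003]
ft_force: [-1.4, 0.5, 6.4]
finger_gap: 0.637
grip_force: 62.7
```

```bash
python3 -m pendant '[[-0.5,0,0,-0.5,0],[-0.5,0,0,-2,0],[-0.5,0,0,-4.5,0],[-0.5,0,0,-7,0],[-0.5,0,0,-9.5,0],[-0.5,0,0,-11.5,0],[-0.5,0,0,-12.5,0],[-0.5,0,0,-12.5,0]]'
python3 - <<'E'
from loc import *
b,q=snap('side');s=env.observe();print(s['ee_pos'],s['ft_force'],s['finger_gap'])
z0=s['ee_pos'][2]-.0752
m=(q[...,2]>z0+.005)&(q[...,2]<z0+.03)&(np.hypot(q[...,0]-s['ee_pos'][0],q[...,1]-s['ee_pos'][1])<.05)
c=q[m];from scipy.optimize import least_squares
r=least_squares(lambda x:np.hypot(c[:,0]-x[0],c[:,1]-x[1])-.028,s['ee_pos'][:2],loss='soft_l1',f_scale=.002);print(len(c),r.x,np.abs(r.fun).mean())
print(rel([.5845,-.0285,.2]))
E
```

```text
time_s: 9.95
ee_pos: [0.5149, 0.3587, 0.2004]
tool_rot: [-3.088, 0.56, -0.003]
ft_force: [0.4, 1.2, -3.2]
finger_gap: 0.642
grip_force: 64.3
[0.51412811 0.35811342 0.19829608] [-0.47344414 -0.72093364 -3.33643625] 0.637468048684821
157 [0.51245187 0.35943279] 0.0015131296293008267
[20.18 33.72 -0.21]
```

```bash
python3 -m pendant '[[-0.5,0.5,0.8,0,0],[-0.5,1.5,2.5,0,0],[-0.5,3,5,0,0],[-0.5,4.5,7.5,0,0],[-0.5,6,10,0,0],[-0.5,7.5,12.5,0,0],[-0.5,9,15,0,0],[-0.5,10.5,17.5,0,0]]' && python3 -m pendant '[[-0.5,1.5,2.5,0,0],[-0.5,3,5,0,0],[-0.5,4.5,7.5,0,0],[-0.5,6,10,0,0],[-0.5,7.5,12.5,0,0],[-0.5,8.8,14.8,0,0],[-0.5,9.6,16.1,0,0],[-0.5,9.8,16.3,0,0]]'&& python3 -m pendant '[[-0.5,0,0,2,0],[-0.5,0,0,4,0],[-0.5,0,0,6,0],[-0.5,0,0,7,0],[-0.5,0,0,7.5,0],[-0.5,0,0,7.5,0]]'; python3 -c "
from h import *
print(env.observe()['ft_force'],rel([.5865,-.029,.1052]))"
```

```text
time_s: 10.67
ee_pos: [0.5501, 0.1549, 0.1959]
tool_rot: [3.088, -0.561, -0.006]
ft_force: [1.3, 0.7, -2.8]
finger_gap: 0.642
grip_force: 64.3
time_s: 11.33
ee_pos: [0.5844, -0.033, 0.1958]
tool_rot: [3.088, -0.567, -0.008]
ft_force: [-0.5, 0.1, -4.5]
finger_gap: 0.639
grip_force: 64.4
time_s: 11.83
ee_pos: [0.5849, -0.0296, 0.1216]
tool_rot: [3.09, -0.56, -0.006]
ft_force: [0.4, -0.4, -3.3]
finger_gap: 0.642
grip_force: 64.4
[ 0.37350252 -0.36661494 -3.26440391] [ 0.13 -0.12  1.64]
```

```bash
python3 -m pendant '[[-0.5,0.1,-0.1,0.4,0],[-0.5,0.1,-0.1,0.8,0],[-0.5,0.1,-0.1,1.1,0],[-0.5,0.1,-0.1,1.3,0],[-0.5,0.1,-0.1,1.4,0],[-0.5,0.1,-0.1,1.4,0]]'
python3 -m pendant '[[-0.5,0,0,0.1,0],[-0.5,0,0,0.1,0],[-0.5,0,0,0.15,0],[-0.5,0,0,0.2,0],[-0.5,0,0,0.2,0]]'
```

```text
time_s: 12.33
ee_pos: [0.5871, -0.0291, 0.1093]
tool_rot: [-3.091, 0.561, 0.0]
ft_force: [-0.0, 0.0, -4.3]
finger_gap: 0.639
grip_force: 64.4
time_s: 12.75
ee_pos: [0.5871, -0.029, 0.1073]
tool_rot: [3.091, -0.561, -0.0]
ft_force: [-0.5, 0.4, -2.9]
finger_gap: 0.639
grip_force: 64.4
```

```bash
python3 -m pendant '[[-0.5,0,0,0.05,0],[-0.5,0,0,0.1,0],[-0.5,0,0,0.15,0],[-0.5,0,0,0.15,0]]'
python3 -m pendant '[[-0.5,0,0,0.05,0],[-0.5,0,0,0.1,0],[-0.5,0,0,0.1,0]]'
```

```text
time_s: 13.08
ee_pos: [0.5871, -0.0291, 0.1057]
tool_rot: [3.091, -0.561, -0.0]
ft_force: [0.3, -0.4, -1.9]
finger_gap: 0.642
grip_force: 64.4
time_s: 13.33
ee_pos: [0.5873, -0.029, 0.1053]
tool_rot: [3.091, -0.56, 0.0]
ft_force: [-0.4, 0.5, -0.7]
finger_gap: 0.636
grip_force: 64.6
```

Contact on the pad. Opening gently and rising.

```bash
python3 -m pendant '[[0.2,0,0,0.05,0],[0.3,0,0,0.05,0],[0.4,0,0,0.05,0],[0.6,0,0,0.05,0],[0.8,0,0,0.05,0],[1,0,0,0.05,0],[1,0,0,0.05,0]]' && python3 -m pendant '[[1,0,0,-1,0],[1,0,0,-3,0],[1,0,0,-6,0],[1,0,0,-10,0],[1,0,0,-14,0],[1,0,0,-18,0],[1,0,0,-20.5,0],[1,0,0,-21.5,0]]'
python3 - <<'E'
from loc import *
from scipy.optimize import least_squares
b,q=snap('side','p1.png')
cv2.imwrite('pics/p1.png',cv2.resize(b[130:300,220:400],(600,567))[:,:,::-1])
k=(np.hypot(q[...,0]-.5845,q[...,1]+.0285)<.05)&(q[...,2]>.05)&(q[...,2]<.11)
c=q[k];r=least_squares(lambda x:np.hypot(c[:,0]-x[0],c[:,1]-x[1])-.028,[.58,-.03],loss='soft_l1',f_scale=.002);print('candle',len(c),r.x)
k=(np.hypot(q[...,0]-.5845,q[...,1]+.0285)<.05)&(q[...,2]>.12)&(q[...,2]<.15);print('lid z',np.percentile(q[k][:,2],[5,50,95]),q[k].mean(0))
print('yel',blob(b,q,20,35,.15,.29,(230,120,420,300)))
s=env.observe();print(s['ee_pos'],rel([.4695,-.1705,.325]))
E
```

```text
time_s: 13.92
ee_pos: [0.5873, -0.0291, 0.1043]
tool_rot: [-3.091, 0.561, -0.0]
ft_force: [0.1, -0.3, -0.0]
finger_gap: 1.0
grip_force: 0.0
time_s: 14.58
ee_pos: [0.5886, -0.0292, 0.326]
tool_rot: [-3.089, 0.559, -0.016]
ft_force: [1.0, 0.1, 0.4]
finger_gap: 1.002
grip_force: 0.0
candle 29 [ 0.58530809 -0.02861121]
lid z [0.12327357 0.13121031 0.13362916] [ 0.57962837 -0.02825303  0.13045852]
yel (array([ 0.4688, -0.1735,  0.0124,  0.2575,  0.2736]), 254)
[ 0.58862337 -0.02917001  0.325521  ] [-6.2  17.41 -0.08]
```

View pics/p1.png

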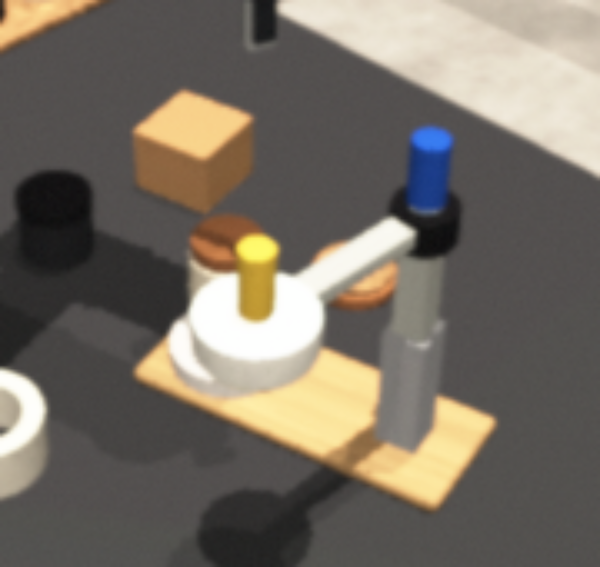

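Candle stands upright on the pad at crop (230,260), column stays up, lamp knob at (257,275). Now the yellow knob.

```bash
python3 -m pendant '[[1,-1,2.5,0,0],[1,-2.2,6,0,0],[1,-3.5,9.5,0,0],[1,-4.8,13,0,0],[1,-5.7,16,0,0],[1,-6.2,17.2,0,0],[1,-6.2,17.3,0,0],[1,-6.2,17.3,0,0]]'; python3 -c "
from loc import *
print(rel([.4695,-.1695,.248]))
b,q=snap('side');print(blob(b,q,20,35,.15,.29,(230,120,420,300)))"
```

```text
time_s: 15.3
ee_pos: [0.4679, -0.1695, 0.3187]
tool_rot: [-3.091, 0.563, 0.002]
ft_force: [0.1, 1.3, 0.8]
finger_gap: 0.999
grip_force: 0.0
[ 0.15 -0.05  7.07]
(array([ 0.4688, -0.1734,  0.0121,  0.2541,  0.2736]), 249)
```

```bash
python3 -m pendant '[[1,0.1,-0.1,1.5,0],[1,0.1,-0.1,3,0],[1,0.1,-0.1,4.5,0],[1,0.1,-0.1,6,0],[1,0.1,-0.1,7,0],[1,0.1,-0.1,7,0]]' && python3 -m pendant '[[0.2,0,0,0,0],[-0.1,0,0,0,0],[-0.3,0,0,0,0],[-0.5,0,0,0,0],[-1,0,0,0,0],[-1,0,0,0,0],[-1,0,0,0,0]]'
python3 - <<'E'
from h import *
s=env.observe();M=R.from_rotvec(s['tool_rot']).as_matrix();t=np.array(s['ee_pos']);print(t,s['ft_force'])
C=np.array([.6195,-.1744]);v=t[:2]-C;print('r',np.hypot(*v),'to go deg',np.degrees(np.arctan2(v[1],v[0]))%360-np.degrees(np.arctan2(.1458,-.0345)))
for d in np.arange(0,40,5):
    a=np.radians(-d);w=np.array([[np.cos(a),-np.sin(a)],[np.sin(a),np.cos(a)]])@v-v
    print(d,np.round(M.T@np.r_[w,0]*100,2))
E
```

```text
time_s: 15.85
ee_pos: [0.4691, -0.1676, 0.2465]
tool_rot: [3.091, -0.559, -0.009]
ft_force: [-0.4, 0.6, 0.5]
finger_gap: 1.005
grip_force: 0.0
time_s: 16.43
ee_pos: [0.4698, -0.1688, 0.2501]
tool_rot: [3.091, -0.56, 0.002]
ft_force: [-1.7, 0.6, 3.4]
finger_gap: 0.266
grip_force: 58.5
[ 0.46975799 -0.16878177  0.25006944] [-1.70097904  0.55281501  3.4258402 ]
r 0.1498473729699527 to go deg 74.53852524404999
0 [0. 0. 0.]
5 [-0.36 -1.26 -0.  ]
10 [-0.61 -2.54 -0.  ]
15 [-0.74 -3.84 -0.  ]
20 [-0.76 -5.15 -0.  ]
25 [-0.67 -6.45 -0.  ]
30 [-0.46 -7.74 -0.  ]
35 [-0.14 -9.01  0.  ]
```

```bash
python3 -m pendant '[[-1,-0.2,-0.63,0,2.5],[-1,-0.36,-1.26,0,5],[-1,-0.61,-2.54,0,10],[-1,-0.74,-3.84,0,15],[-1,-0.76,-5.15,0,20],[-1,-0.67,-6.45,0,25],[-1,-0.46,-7.74,0,30],[-1,-0.14,-9.01,0,35]]'; python3 -c "
from h import *
s=env.observe();t=np.array(s['ee_pos'])[:2]-[.6195,-.1744];print(np.hypot(*t),np.degrees(np.arctan2(t[1],t[0])),s['joint_pos'])"
```

```text
time_s: 17.1
ee_pos: [0.5006, -0.0832, 0.2501]
tool_rot: [-2.777, 1.468, -0.003]
ft_force: [1.1, -0.7, 1.7]
finger_gap: 0.266
grip_force: 58.7
0.14984904013642514 142.53193613662023 [ 1.55885290e-01  1.86065670e-01 -2.81304827e-01  6.09281151e-04
 -1.10175433e+00  4.41938631e-01]
```

Tracking the arc well; continue.

```bash
python3 -m pendant '[[-1,-0.36,-1.26,0,5],[-1,-0.61,-2.54,0,10],[-1,-0.74,-3.84,0,15],[-1,-0.76,-5.15,0,20],[-1,-0.67,-6.45,0,25],[-1,-0.46,-7.74,0,30],[-1,-0.14,-9.01,0,35],[-1,-0.14,-9.01,0,35]]'
python3 - <<'E'
from h import *
s=env.observe();t=np.array(s['ee_pos'])[:2]-[.6195,-.1744];print(s['ee_pos'],np.hypot(*t),np.degrees(np.arctan2(t[1],t[0])))
M=R.from_rotvec(s['tool_rot']).as_matrix();print(M.round(3));print(rel([.585,-.0286,s['ee_pos'][2]]))
E
```

```text
time_s: 17.77
ee_pos: [0.5759, -0.0303, 0.2501]
tool_rot: [-2.207, 2.232, -0.003]
ft_force: [0.2, 3.3, 4.4]
finger_gap: 0.264
grip_force: 59.0
[ 0.57594838 -0.03033308  0.25006709] 0.1505058869086861 106.8201350367889
[[-0.011 -1.     0.003]
 [-1.     0.011  0.001]
 [-0.001 -0.003 -1.   ]]
[-0.18 -0.9   0.  ]
```

```bash
python3 -m pendant '[[-1,-0.1,-0.5,0,2],[-1,-0.2,-0.9,0,4],[-1,-0.2,-0.9,0,4],[-1,-0.2,-0.9,0,4]]' && python3 -m pendant '[[-0.5,0,0,0,0],[-0.1,0,0,0,0],[0.4,0,0,0,0],[1,0,0,0,0],[1,0,0,0,0],[1,0,0,0,0]]' && python3 -m pendant '[[1,0,0,-1.5,0],[1,0,0,-4,0],[1,0,0,-7,0],[1,0,0,-9,0]]' && python3 -m pendant '[[1,-4,0,0,0],[1,-8,0,0,0],[1,-12,0,0,0],[1,-16,0,0,0],[1,-20,0,0,0],[1,-24,0,0,0],[1,-27,0,0,0],[1,-27,0,0,0]]'
python3 - <<'E'
from loc import *
b,q=snap('side');a,p=snap('top')
print('yel',blob(b,q,20,35,.15,.29,(200,100,420,300)),blob(a,p,20,35,.15,.29,(200,100,420,300)))
print('blue',blob(b,q,100,130,.15,.29,(230,120,420,300)),blob(a,p,100,130,.15,.29,(230,120,420,300)))
k=(q[...,2]>.09)&(q[...,2]<.125)&(np.hypot(q[...,0]-.585,q[...,1]+.03)<.05);print('candle',q[k].mean(0),k.sum())
from scipy.optimize import least_squares
k=(q[...,2]>.04)&(q[...,2]<.11)&(np.hypot(q[...,0]-.585,q[...,1]+.03)<.05)
c=q[k];r=least_squares(lambda x:np.hypot(c[:,0]-x[0],c[:,1]-x[1])-.028,[.58,-.03],loss='soft_l1',f_scale=.002);print('candle',len(c),r.x)
im=np.hstack([cv2.resize(a[100:280,180:390],(400,343)),cv2.resize(b[110:290,200:410],(400,343))])
cv2.imwrite('pics/f1.png',im[:,:,::-1])
E
```

```text
time_s: 18.1
ee_pos: [0.5839, -0.0281, 0.2501]
tool_rot: [-2.132, 2.302, -0.002]
ft_force: [1.7, 5.0, 3.3]
finger_gap: 0.268
grip_force: 58.9
time_s: 18.6
ee_pos: [0.5823, -0.0301, 0.2491]
tool_rot: [2.131, -2.308, -0.0]
ft_force: [-1.0, 0.5, -0.7]
finger_gap: 0.954
grip_force: 0.0
time_s: 18.93
ee_pos: [0.5829, -0.0302, 0.342]
tool_rot: [-2.13, 2.307, -0.004]
ft_force: [0.5, 0.0, 1.1]
finger_gap: 1.003
grip_force: 0.0
time_s: 19.6
ee_pos: [0.6039, 0.2444, 0.3375]
tool_rot: [2.137, -2.302, -0.001]
ft_force: [0.9, -0.4, -0.8]
finger_gap: 1.0
grip_force: 0.0
yel (array([ 0.5829, -0.0306,  0.0148,  0.2559,  0.2724]), 203) (array([ 0.5831, -0.0303,  0.0144,  0.2668,  0.2733]), 114)
blue (array([ 0.6231, -0.1779,  0.0178,  0.2577,  0.2768]), 286) (array([ 0.6135, -0.1764,  0.021 ,  0.2698,  0.2761]), 178)
candle [ 0.5704241  -0.04416307  0.10785518] 265
candle 465 [ 0.58523929 -0.0285669 ]
```

View pics/f1.png

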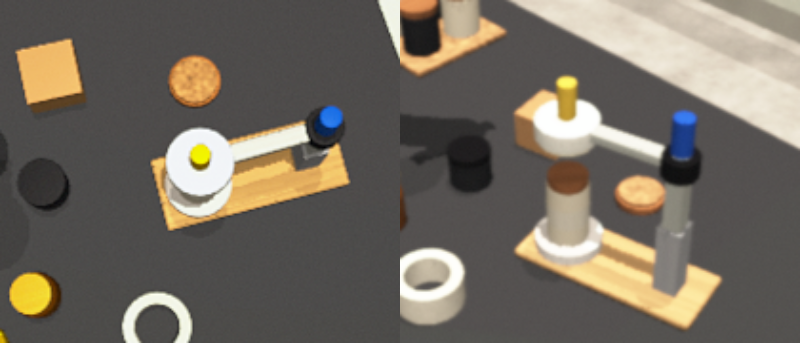

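The final picture shows the lamp (200,160 top view; 567,125 side view) directly above the candle. The candle is upright within the pad, the column is up, and the bystanders have not moved. Camera and gripper readings put the lamp and candle centres within about 2 mm.

```bash
python3 -c "
from workcell import env
print(env.sign_off())"
```

```text
the job is handed in; nothing more can be done
None
```

The job is handed in: the column is locked up (it stayed up when released, though the lock button itself was out of camera view), the candle stands upright on the pad, and the lamp is centred over it to about 2 mm, finished at about 20 s of the 70 s allowed.

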